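# Pin back the sprung take-up wheel of a label rewinder

## Task

Get the label rewinder ready for its next roll: take the locking pin out of its stand, put it down through the eyelet of the sprung tension wheel and use it to turn the wheel counter-clockwise (seen from above) against the spring until the pin finds the locking hole in the dark ring underneath. Push the pin fully home there so that it holds the wheel back, and let go. Press gently, never let the wheel snap back, and leave the other things on the table where they are.

Things in the scene. Friction and masses are not known exactly. Their poses are not given: they have to be found in the camera images.
- pin_grip (a point): centre of the grip of the loose locking pin, on its axis: 57 mm above the tip, 24 mm above the collar's underside, 20 mm below the pin's top. The pin is round and upright (z up): steel shank 10 mm thick and 33 mm long with a tapered nose (5 mm wide at the tip, full width 5 mm up), flat collar 19 mm wide, 4 mm thick, black grip 18 mm wide, 40 mm tall. 65 to 112 g
- pin_tip (a point): lower end of the pin, on its axis. With the pin in the eyelet its tip rests on the dark ring (26 mm above the table, collar 15 mm above the eyelet); in the locking hole it drops till the collar lies on the eyelet, tip 11 mm above the table. Under the spring's load the pin rubs in the eyelet with up to about 5 N as it goes down
- pin_stand: fixed grey block, 60 x 60 mm, 36 mm tall, in which the pin waits; origin under its centre, on the axis of its upright blind hole, 12 mm wide, 34 mm deep; the pin's collar rests on the block's top. It may stand left or right of the rewinder; a label roll stands on the other side
- take_up: the fixed rewinder: grey base plate 150 x 205 mm, 10 mm thick; origin at the plate's underside on the upright axis of the wheel; z up. Under the wheel a dark steel ring, clamped, flat top 26 mm above the table, radii 33 to 67 mm. Tallest parts above the table: hub 55 mm, sprung take-up roller 77 mm, fixed guide roller 80 mm, both rollers on the left of the axis, the eyelet on its right
- wheel_hole (a point): centre of the mouth of the eyelet's through hole, 44 mm above the table. The eyelet is a ring on the rim of the sprung aluminium wheel (disc 77 mm wide): 27 mm outside, hole 12 mm wide, 16 mm deep (underside 28 mm above the table), 50 mm from the wheel's axis. It moves with the wheel
- wheel (a joint): angle of the sprung wheel, rad: 0 at rest on its stop, growing counter-clockwise seen from above, 1.35 at the far stop. A spring drives it back to 0: 0.12 N m at 0, 0.24 N m at 1.0 rad (2.4 to 4.8 N at the eyelet). Only a pin in the locking hole holds it away from 0
- vial_box_13: bystander: medicine carton 50 x 106 x 43 mm; origin under its centre
- stapler: bystander: stapler 36 x 133 x 45 mm; origin under its centre
- label_roll: bystander: white label roll standing on end, 63 mm wide, 50 mm tall; origin under its centre
- tape_roll_2: bystander: white tape roll lying flat, 92 mm wide, 36 mm tall
- vial_0: bystander: vial 20 mm wide, 46 mm tall
- vial_1: bystander: vial 20 mm wide, 46 mm tall
- marker_1: bystander: marker lying flat, 136 mm long, 18 mm thick
- tape_measure: bystander: tape measure 40 x 67 mm, 61 mm tall
- pin: the locking pin; origin at its tip (the same point as point pin_tip)
- wheel_axis (a point): point on the wheel's upright axis, 44 mm above the table (level with the eyelet's mouth). The dark ring has ONE locking hole, 50 mm from this axis, 13 mm wide, chamfered, 16 mm deep. The ring's clamped angle differs each time and is not measured: its hole comes under the eyelet with the wheel somewhere between 0.55 and 1.05 rad, and must be found by sight or feel

How it is judged:
By the outcome, as a careful person would: the job done as asked, in the order asked, and still so for the second after the job is handed in, with the robot touching nothing.
It also fails if it takes over 67 s, if anything falls off the work surface, if the arm or the gripper's body presses on something with over 40 N, if the wrist force passes 120 N, or if a joint passes its speed limit or range.

## Robot

A 6-joint arm with a two-finger parallel gripper is mounted at the origin on a cart in front of the work surface, level with it; the furniture and walls round the work are solid. World frame = base frame: x ahead of the robot, y to its left, z up, the work surface at z = 0. Lengths are in m, angles in degrees, forces in N, time in s.
With the tool pointing down it reaches from about 0.4 to 0.825 m from the base axis. Payload 7 kg.
Tool frame: the origin (TCP) lies where the fingers leave the gripper's body, on its centre line; the fingertips stand 66 mm ahead of it and the grasp point (between the pads) lies 47 mm ahead of it; z points along the fingers, y is the direction in which the jaws open and shut (so a half turn about z gives the same grasp; the last joint's range is limited). The gripper opens to 88 mm and grips with 3 to 60 N. Pads are 19 mm wide; open, the fingers measure 130 mm over their backs; the gripper's body (78 mm by 193 mm) begins 47 mm behind the grasp point.
Start: joints at [-51.045, 20.546, 0.682, 0, -70.136, -16.507], TCP at [0.258, -0.624, 0.292] pointing down, gripper open.
Joint ranges: [-176.03, 176.03], [-82.01, 121.73], [-58.28, 71.71], [-173.87, 95.51], [-174.79, -0.11], [-173.66, 173.66]. Speed limits (degrees/s): [136.94, 136.94, 172.46, 180, 180, 180].

## Interface

Orientations are given as [roll, pitch, yaw] about the fixed x, y, z axes, in that order (R = Rz(yaw) Ry(pitch) Rx(roll)).
In Python, from plant import get_obs, snapshot, close_job gives the robot as it stands.
- The arm moves only by the tool play_rows, never from a script. Its argument "series" is a list of rows, each a list of 5 numbers: the opening in per cent of the stroke, from 0 (shut) to 100 (fully open), then the shift along the tool's x, y, z in m, then the turn about the tool's z in degrees. In form: [[jaw, dx, dy, dz, spin], ...]. A call has 1 to 10 rows; each row is the pose to reach, as a shift and turn from the pose commanded when the call began, along the tool's axes at that moment; what a row does not reach only later rows make up. A row lasts 1/10 s, in which the tool goes at most 50 mm and 8.59 degrees, less where a joint would pass 70% of its speed; a pose out of reach is approached as far as the arm can. A call with a gripper value outside its range is refused whole. The fingers move at their own pace and stop on an object; the grip force is fixed at half the most. Time passes only in rows, so rows that repeat a pose let the fingers close. It gives the time, the measured TCP pose, the force and the opening at its end, in the units of the state.
- get_obs(): the state, without advancing time (a new reading comes with each control period).
- snapshot(name): name is "scene" or "top" or "wrist"; returns a dict with "frame" (480x640x3 uint8, red, green, blue), "z_map" (480x640 float32, m along the optical axis (not along the pixel's ray), 0 where there is no reading), "mtx" (3x3 intrinsics, pixels), "camera_from_world" (4x4, takes a point from world to camera coordinates); the wrist camera has in their place "tool_from_camera" (4x4, takes a point from camera to tool coordinates, whose origin is the TCP and whose axes are the flange's). Camera axes: x right, y up, looking along -z (the intrinsics and any distortion apply to the point x, -y, -z); pixel columns grow to the right and rows downward; lengths in m; the calibration is good to about 2 mm. The wrist camera is an equidistant fisheye: a pixel r from the principal point sees the ray r / f radians off the axis. A picture is of the moment at which its call begins: read the wrist's pose just before it.
- close_job(): hands the job in, once; it reports no verdict.
The state is a dict: "clock": time; "joint_pos": joint angles; "qvel": joint speeds; "tau": joint torques, N m; "tool_pos": TCP position; "orientation": TCP orientation; "force": force on the tool from outside, world axes, zero at the start; "moment": the same for the moment, N m; "opening": finger opening in m.
Only numpy, scipy, OpenCV 4.12 (cv2) and the standard library are available. Lean on these libraries where they do the work, as an engineer would, in place of code of your own. Each camera call takes 0.05 s, during which the arm holds its last target.

## Working session

There is one attempt and no reset: what is moved stays moved. The work goes in short steps, Python scripts to look and compute and a tool call to move; the robot and the scene stay as the last step left them, time stands still between calls to the robot, and variables do not carry over. Pictures are saved under pics/ and viewed, and the job is handed in when it is done.

Besides the shell and the picture viewer there is one more tool, called after ">>>" as name(argument=value, ...) on one line, values as JSON. play_rows: Moves the arm, as the interface text tells. Its arguments: {"type":"object","properties":{"series":{"type":"array"}},"required":["series"]}

```bash
ls; mkdir -p pics
python3 - <<'E'
from plant import get_obs, snapshot
import cv2, numpy as np, pickle
print(get_obs())
for n in ["scene","top","wrist"]:
    s=snapshot(n); pickle.dump(s,open(f"{n}0.pkl","wb")); cv2.imwrite(f"pics/{n}0.png",s["frame"][:,:,::-1])
    print(n,s["mtx"],{k:v for k,v in s.items() if k not in("frame","z_map","mtx")})
E
```

```text
pics
{'clock': 0.0, 'joint_pos': array([-5.10454515e+01,  2.05900538e+01,  6.32160208e-01, -2.04542898e-02,
       -7.01373641e+01, -1.65070715e+01]), 'qvel': array([-0.00454832, -0.01156926,  0.0577684 , -0.062761  ,  0.06943379,
       -0.00048814]), 'tau': array([-1.32376204e-03, -5.82716453e+01,  2.93060696e+01,  6.99703708e+00,
        6.89007895e-03, -1.94962754e-04]), 'tool_pos': array([ 0.25756558, -0.6234887 ,  0.2912249 ]), 'orientation': array([ 1.79903205e+02, -8.63275281e-03, -1.57559481e+02]), 'force': array([ 0.27385259,  0.08119994, -0.34497726]), 'moment': array([ 0.00995406,  0.06656993, -0.00105752]), 'opening': 0.08762577300679208}
scene [[454.4413138    0.         315.28180282]
 [  0.         454.4413138  232.15711351]
 [  0.           0.           1.        ]] {'camera_from_world': array([[ 0.92996878,  0.36747012,  0.0111258 , -0.4969531 ],
       [-0.30475544,  0.75362178,  0.58239019,  0.11537226],
       [ 0.20562635, -0.54499534,  0.81283324, -1.23932328],
       [ 0.        ,  0.        ,  0.        ,  1.        ]])}
top [[477.68084853   0.         314.867
[... 155 characters left out ...]
2809,  0.00557041],
       [ 0.99502284, -0.00274064,  0.09960946, -0.57007459],
       [-0.09957166,  0.01155851,  0.99496326, -1.28057857],
       [ 0.        ,  0.        ,  0.        ,  1.        ]])}
wrist [[371.64829954   0.         320.809915  ]
 [  0.         371.64829954 236.64097261]
 [  0.           0.           1.        ]] {'tool_from_camera': array([[-5.03871116e-04,  9.66586243e-01,  2.56341144e-01,
         6.89032927e-02],
       [ 9.99999872e-01,  4.74169921e-04,  1.77673113e-04,
        -1.20842985e-03],
       [ 5.01871273e-05,  2.56341200e-01, -9.66586358e-01,
        -9.33291853e-02],
       [ 0.00000000e+00,  0.00000000e+00,  0.00000000e+00,
         1.00000000e+00]])}
```

View pics/scene0.png

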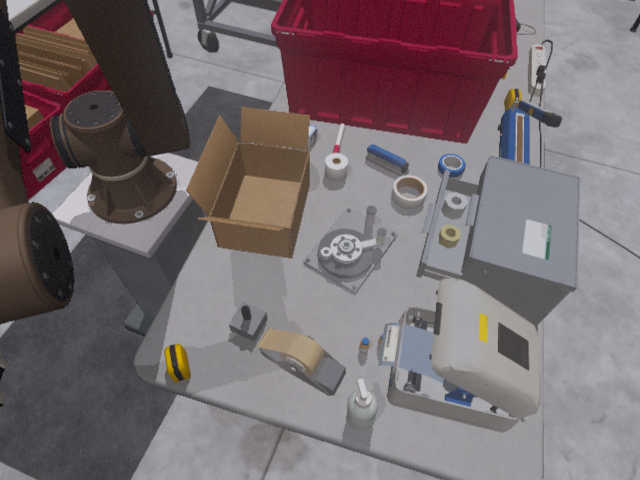

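View pics/top0.png

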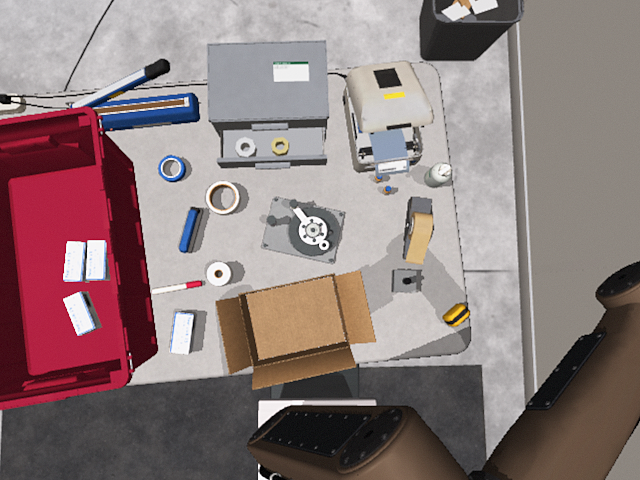

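View pics/wrist0.png

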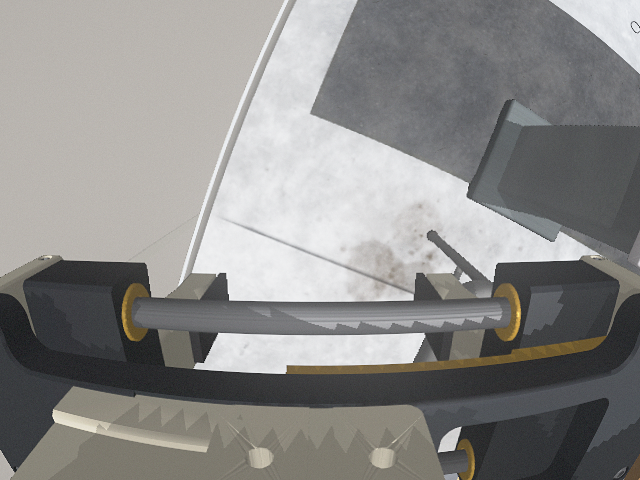

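```bash
cat > h.py <<'E'
import numpy as np, cv2, pickle
from scipy.spatial.transform import Rotation as R
def cloud(s, T=None):
    """world point per pixel for pinhole cams"""
    z=s["z_map"]; K=s["mtx"]; v,u=np.mgrid[:480,:640]
    c=np.stack([(u-K[0,2])/K[0,0]*z,-(v-K[1,2])/K[1,1]*z,-z,np.ones_like(z)],-1)
    W=np.linalg.inv(s["camera_from_world"])
    p=(c@W.T)[...,:3]; p[z==0]=np.nan; return p
def proj(s,P):
    c=s["camera_from_world"]@np.append(P,1); K=s["mtx"]
    return np.array([K[0,2]+K[0,0]*c[0]/-c[2], K[1,2]+K[1,1]*c[1]/c[2]])
def unproj(s,uv,zw):
    K=s["mtx"];W=np.linalg.inv(s["camera_from_world"])
    d=W[:3,:3]@np.array([(uv[0]-K[0,2])/K[0,0],-(uv[1]-K[1,2])/K[1,1],-1]);o=W[:3,3]
    return o+d*(zw-o[2])/d[2]
E
python3 - <<'E'
from h import *
s=pickle.load(open("top0.pkl","rb")); p=cloud(s)
for u,v in [(405,270),(407,281),(395,275),(313,230),(325,245),(275,205),(297,211),(270,218),(345,200),(335,265),(262,250),(278,197),(300,320),(223,310),(370,300),(415,230),(335,280),(218,273),(300,360)]:
    print(u,v,p[v,u].round(3))
c=s["frame"][180:310,250:450,::-1]; cv2.imwrite("pics/topc.png",cv2.resize(c,None,fx=4,fy=4,interpolation=cv2.INTER_CUBIC))
t=pickle.load(open("scene0.pkl","rb"))
c=t["frame"][195:345,220:420,::-1]; cv2.imwrite("pics/scenec.png",cv2.resize(c,None,fx=4,fy=4,interpolation=cv2.INTER_CUBIC))
E
```

```text
405 270 [ 0.499 -0.248  0.002]
407 281 [ 0.467 -0.236  0.08 ]
395 275 [ 0.484 -0.213  0.04 ]
313 230 [0.605 0.009 0.054]
325 245 [ 0.568 -0.024  0.021]
275 205 [0.683 0.115 0.006]
297 211 [0.66  0.052 0.037]
270 218 [0.637 0.124 0.066]
345 200 [ 0.698 -0.082  0.001]
335 265 [ 0.514 -0.052  0.002]
262 250 [ 0.557  0.151 -0.002]
278 197 [ 0.707  0.107 -0.001]
300 320 [0.363 0.045 0.007]
223 310 [0.398 0.224 0.184]
370 300 [ 0.417 -0.149 -0.002]
415 230 [ 0.599 -0.257  0.095]
335 280 [ 0.469 -0.046  0.124]
218 273 [ 0.493  0.273 -0.001]
300 360 [0.274 0.042 0.138]
```

View pics/topc.png

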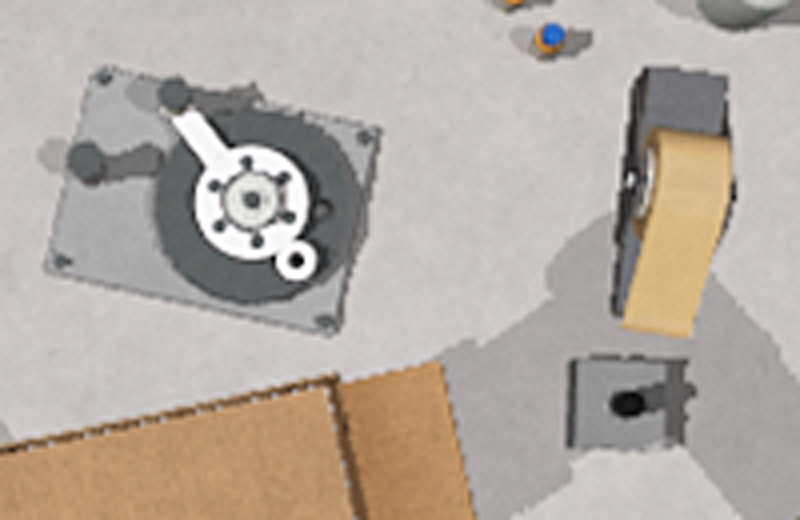

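View pics/scenec.png

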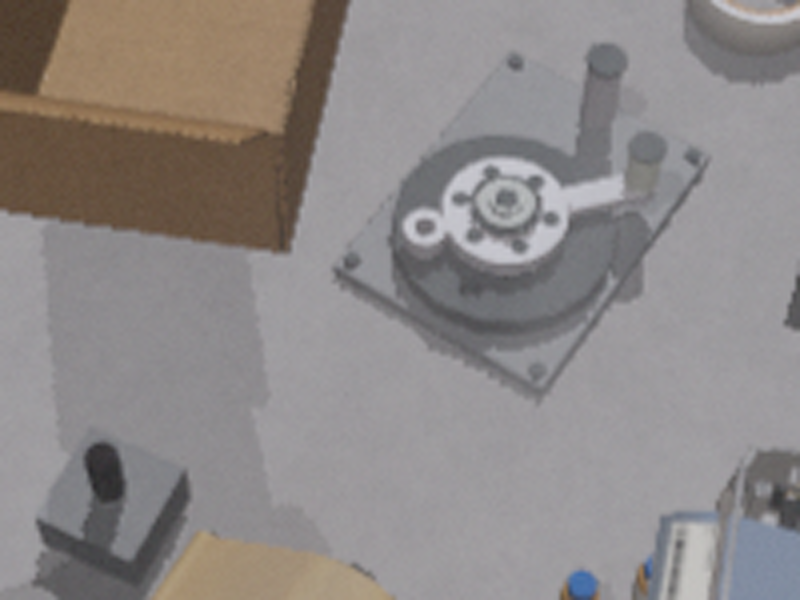

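Run:
```python
from h import *
s=pickle.load(open("top0.pkl","rb")); t=pickle.load(open("scene0.pkl","rb"))
f=lambda x,y,a,b:((x+.5)/4-.5+a,(y+.5)/4-.5+b)
def T(x,y,z): return unproj(s,f(x,y,250,180),z)
def S(x,y,z): return unproj(t,f(x,y,220,195),z)
for n,a,b,z in [("pintop",(627,404),(101,452),.080),("hub",(252,200),(507,199),.055),("eye",(297,261),(425,228),.044),("lock",(323,208),(475,288),.026),
  ("c1",(104,74),(515,60),.012),("c2",(366,136),(537,371),.012),("c3",(326,322),(351,260),.012),("c4",(64,260),(693,156),.012)]:
    print(n,T(*a,z).round(4),S(*b,z).round(4) )
hub=T(252,200,.055);e=T(297,261,.044);l=T(323,208,.026)
for q in(e,l): d=(q-hub)[:2]; print(np.hypot(*d),np.degrees(np.arctan2(d[1],d[0])))
hub=S(507,199,.055);e=S(425,228,.044);l=S(475,288,.026)
for q in(e,l): d=(q-hub)[:2]; print(np.hypot(*d),np.degrees(np.arctan2(d[1],d[0])))
# height map
H=np.full((60,60),np.nan)
for c in(s,t):
    p=cloud(c).reshape(-1,3); p=p[~np.isnan(p[:,0])]
    i=((p[:,0]-.3)/.01).astype(int); j=((p[:,1]+.4)/.01).astype(int)
    m=(i>=0)&(i<60)&(j>=0)&(j<60)&(p[:,2]<.35)
    for a,b,z in zip(i[m],j[m],p[m,2]): H[a,b]=np.nanmax([H[a,b],z])
print("cols y from .19 down to -.40 ; cm")
for a in range(44,-1,-2):
    r=np.nanmax(np.stack([H[a],H[a+1]]),0)
    print(f"{.3+a*.01:.2f}"," ".join("%2d"%(round(v*100) if v==v else -9) for v in r[::-1]))
```

```text
pintop [ 0.468  -0.2349  0.08  ] [ 0.468 -0.235  0.08 ]
hub [0.6064 0.0099 0.055 ] [0.6082 0.012  0.055 ]
eye [ 0.5661 -0.0205  0.044 ] [ 0.5682 -0.0185  0.044 ]
lock [ 0.6045 -0.0392  0.026 ] [ 0.6069 -0.0358  0.026 ]
c1 [0.7011 0.1128 0.012 ] [0.5697 0.1465 0.012 ]
c2 [ 0.6569 -0.0702  0.012 ] [ 0.6573 -0.0671  0.012 ]
c3 [ 0.5268 -0.0413  0.012 ] [ 0.5283 -0.037   0.012 ]
c4 [0.5704 0.14   0.012 ] [0.6995 0.1156 0.012 ]
0.050446772876036015 -142.9472960319914
0.04909738616508377 -92.19694837684293
0.050298383905897866 -142.68882972253311
0.04780352279552961 -91.51170608347982
cols y from .19 down to -.40 ; cm
0.74  1  1  0  0 11 11 11 12 11 11  1  1  0  0  0  0  0  1  0  1  1  0  0  0  1  1  0  0  1  0  1  1  0  0  1  8  9  9  9  9  8  8  8  7  7  0  0  0  0  0 15 15 15 15 13 11  0  0  0  0
0.72  1  1  1  0  0  0  1  0  0  0  0  0  1  0  0  1  1  0  1  0  1  1  0  1  0  0  0  0  1  0  0  1  0  1  0  0  0  1  5  5  5  0  1  0  1  1  0  0  1  1 15 15 15 13 11 10  1  1  0  0
0.70  1  1  1  1  0  1  1  1  2  2  1  1  0  1  0  1  1  0  1  0  0  1  0  0  0  0  0  1  1  0  0  1  1  1  1 
[... 3074 characters left out ...]
1  1  1  1  1  1  1  1  1  1  1  1  1  1  1 14 15 16 18 18 19 20  0  0  0  0  0  0  1  1  0  0  1  1  1  0  0  0  1  1  0  0  1  6  6  6  7  7  6
0.34 17 16 14  1  1  1  1  1  1  1  1  1  1  1  1  1  1  1  1  1  1  1  1  1  1  1 13 14 15 17 17 19 20 20  1  0  0  0  0  0  0  0  1  1  0  1  0  0  1  0  0  0  1  1  3  6  6  6  5  1
0.32 17 16 14  1  1  1  1  1  1  1  1  1  1  1  1  1  1  1  1  1  1  1  1  1  1  1  1 14 15 16 17 19 20 20  0  1  0  1  0  0  0  0  0  0  0  1  1  0  1  0  0  0  0  1  1  0  1  1  0  1
0.30 19 17 15 14  1  1  1  1  1  1  1  1  1  1  1  1  1  1  4 13 14 14 14 14 15 16 16 17 16 16 17 18  0  1  0  1  1  1  1  1  1  0  0  1  1  0  0  0  1  0  1  1  1  1  0  1  1  1  0  1
```

```bash
cat >> h.py <<'E'
def mv(o,P,yaw=None):
    """print tool-axis shift and spin from measured pose o to world TCP P"""
    Rm=R.from_euler("xyz",o["orientation"],degrees=True)
    d=Rm.inv().apply(np.array(P)-o["tool_pos"])
    sp=0 if yaw is None else (-(yaw-o["orientation"][2])+180)%360-180
    print("pos",o["tool_pos"].round(4),"rpy",o["orientation"].round(2),"clk",round(o["clock"],2),"F",o["force"].round(2),"M",o["moment"].round(3),"op",round(o["opening"],4)); print("shift",d.round(4),"spin",round(sp,2))
E
python3 - <<'E'
from h import *
from plant import get_obs
mv(get_obs(),[.468,-.235,.24],-180)
E
```

```text
pos [ 0.2576 -0.6236  0.2914] rpy [ 1.7992e+02 -1.0000e-02 -1.5755e+02] clk 0.15 F [-0.09  0.29 -0.36] M [0.023 0.017 0.052] op 0.0875
shift [-0.3428  0.2788  0.0517] spin 22.45
```

>>> play_rows(series=[[70,-0.3428,0.2788,0.0517,22.4],[70,-0.3428,0.2788,0.0517,22.4],[70,-0.3428,0.2788,0.0517,22.4],[70,-0.3428,0.2788,0.0517,22.4],[70,-0.3428,0.2788,0.0517,22.4],[70,-0.3428,0.2788,0.0517,22.4],[70,-0.3428,0.2788,0.0517,22.4],[70,-0.3428,0.2788,0.0517,22.4],[70,-0.3428,0.2788,0.0517,22.4],[70,-0.3428,0.2788,0.0517,22.4]])

```text
clock: 1.15
tool_pos: [0.47, -0.2312, 0.2398]
orientation: [180.0, -0.0, -179.7]
force: [-0.7, -0.7, 0.1]
opening: 0.0611
```

```bash
cat >> h.py <<'E'
def wray(s,o,uv):
    K=s["mtx"]; x=(uv[0]-K[0,2])/K[0,0]; y=(uv[1]-K[1,2])/K[1,1]; r=np.hypot(x,y)
    d=np.array([np.sin(r)*x/r,-np.sin(r)*y/r,-np.cos(r)]) if r>0 else np.array([0,0,-1.])
    T=s["tool_from_camera"]; Rm=R.from_euler("xyz",o["orientation"],degrees=True)
    return Rm.apply(T[:3,3])+o["tool_pos"], Rm.apply(T[:3,:3]@d)
def wun(s,o,uv,z):
    a,d=wray(s,o,uv); return a+d*(z-a[2])/d[2]
def wproj(s,o,P):
    Rm=R.from_euler("xyz",o["orientation"],degrees=True); T=s["tool_from_camera"]
    c=T[:3,:3].T@(Rm.inv().apply(np.array(P)-o["tool_pos"])-T[:3,3])
    r=np.arctan2(np.hypot(c[0],c[1]),-c[2]); n=np.hypot(c[0],c[1])
    K=s["mtx"]; return K[0,2]+K[0,0]*r*c[0]/n, K[1,2]-K[1,1]*r*c[1]/n
def shot(n,tag):
    from plant import get_obs,snapshot
    o=get_obs(); s=snapshot(n); pickle.dump((o,s),open(f"{tag}.pkl","wb")); cv2.imwrite(f"pics/{tag}.png",s["frame"][:,:,::-1]); return o,s
E
python3 - <<'E'
from h import *
o,s=shot("wrist","w1")
mv(o,[.468,-.235,.115],-180)
print(wproj(s,o,[.468,-.235,.08]),wproj(s,o,[.468,-.235,.04]))
E
```

```text
pos [ 0.47   -0.2312  0.2398] rpy [ 1.7997e+02 -1.0000e-02 -1.7967e+02] clk 1.15 F [-0.68 -0.72  0.12] M [-0.066 -0.006 -0.021] op 0.0611
shift [ 0.002  -0.0039  0.1248] spin 0.33
(np.float64(317.03441890661145), np.float64(235.72534578763936)) (np.float64(317.49737204065127), np.float64(223.17359301691778))
```

View pics/w1.png

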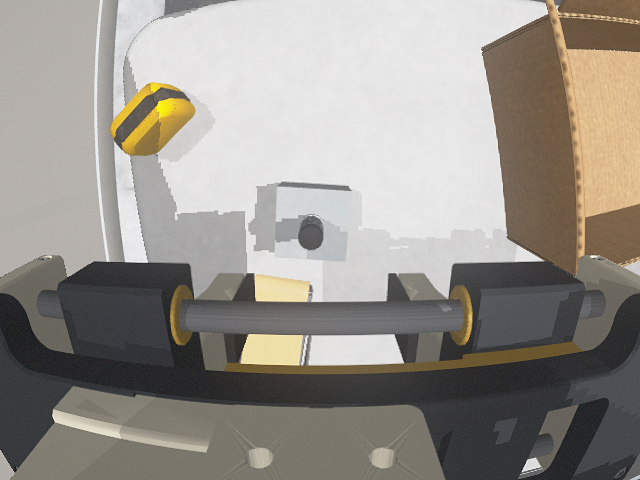

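Run:
```python
from h import *
o,s=shot("wrist","w2")
mv(o,[.468,-.235,.115],-180)
f=s["frame"][190:270,250:370,::-1]; cv2.imwrite("pics/w2c.png",cv2.resize(f,None,fx=6,fy=6,interpolation=cv2.INTER_CUBIC))
g=cv2.cvtColor(s["frame"],cv2.COLOR_RGB2GRAY)
m=(g[222:255,290:335]<60); v,u=np.nonzero(m); print(u.mean()+290,v.mean()+222, u.min()+290,u.max()+290,v.min()+222,v.max()+222)
print(wun(s,o,(311,236),.08), wproj(s,o,[.468,-.235,.08]))
```

```text
pos [ 0.4691 -0.2328  0.2401] rpy [ 1.7999e+02 -3.0000e-02 -1.7969e+02] clk 1.2 F [-0.71 -0.41 -0.71] M [-0.081  0.028 -0.027] op 0.0615
shift [ 0.001  -0.0022  0.1251] spin 0.31<stdin>:6: RuntimeWarning: Mean of empty slice.
  ret = ret.dtype.type(ret / rcount)
Traceback (most recent call last):
ValueError: zero-size array to reduction operation minimum which has no identity
```

View pics/w2c.png

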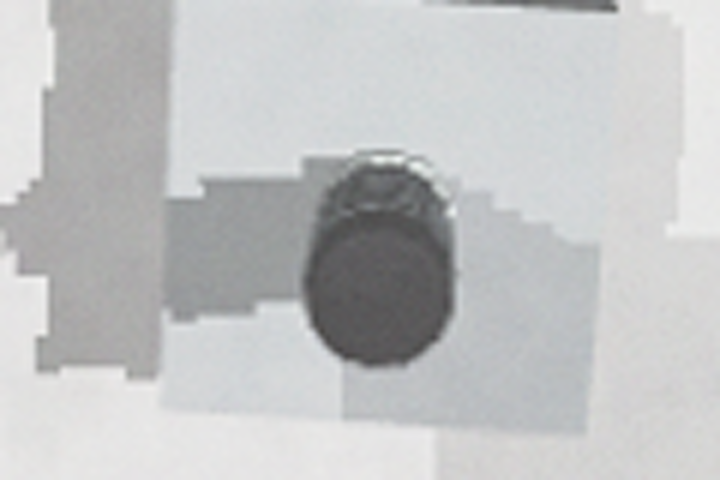

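Run:
```python
from h import *
from plant import get_obs
o,s=pickle.load(open("w2.pkl","rb"))
print(wun(s,o,(313.1,237.9),.08), wproj(s,o,[.468,-.235,.08]))
mv(get_obs(),[.468,-.235,.114],-180)
```

```text
[ 0.46872133 -0.23946617  0.08      ] (np.float64(319.4282464726992), np.float64(236.94212221407193))
pos [ 0.4685 -0.2341  0.2402] rpy [ 1.8000e+02 -3.0000e-02 -1.7978e+02] clk 1.25 F [-1.47  0.93  0.11] M [-0.041 -0.042  0.042] op 0.0613
shift [ 0.0004 -0.0009  0.1262] spin 0.22
```

>>> play_rows(series=[[70,0.0004,-0.0009,0.03,0.2],[70,0.0004,-0.0009,0.05,0.2],[70,0.0004,-0.0009,0.06,0.2],[70,0.0004,-0.0009,0.06,0.2],[70,0.0004,-0.0009,0.06,0.2]])

```text
clock: 1.75
tool_pos: [0.4678, -0.2369, 0.1811]
orientation: [-180.0, 0.0, 179.8]
force: [0.7, 0.1, -0.1]
opening: 0.0612
```

Run:
```python
from h import *
o,s=shot("wrist","w3")
mv(o,[.468,-.235,.114],-180)
f=s["frame"][160:270,220:420,::-1]; cv2.imwrite("pics/w3c.png",cv2.resize(f,None,fx=4,fy=4,interpolation=cv2.INTER_CUBIC))
print(wproj(s,o,[.468,-.235,.08]),wproj(s,o,[.468,-.239,.08]))
```

```text
pos [ 0.4678 -0.2369  0.1811] rpy [-1.7998e+02  2.0000e-02  1.7981e+02] clk 1.75 F [ 0.69  0.13 -0.09] M [-0.045 -0.053 -0.013] op 0.0612
shift [-0.0001  0.002   0.0671] spin -0.19
(np.float64(326.5696573704385), np.float64(266.25208533801566)) (np.float64(319.3521799414487), np.float64(266.2795055973124))
```

View pics/w3c.png

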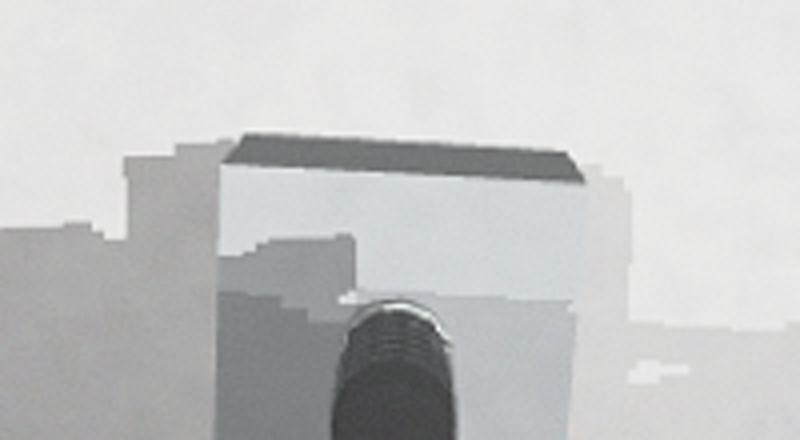

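>>> play_rows(series=[[50,0,-0.0011,0.03,-0.2],[50,0,-0.0011,0.05,-0.2],[50,0,-0.0011,0.066,-0.2],[50,0,-0.0011,0.066,-0.2],[50,0,-0.0011,0.066,-0.2]])

```text
clock: 2.3
tool_pos: [0.4683, -0.2375, 0.1154]
orientation: [-180.0, 0.0, -179.9]
force: [-0.7, 0.7, -0.0]
opening: 0.0439
```

>>> play_rows(series=[[25,0,0,0,0],[25,0,0,0,0],[0,0,0,0,0],[0,0,0,0,0],[0,0,0,0,0],[0,0,0,0,0]])

```text
clock: 2.9
tool_pos: [0.468, -0.2374, 0.1149]
orientation: [-180.0, 0.0, -179.9]
force: [-1.3, 0.2, 5.3]
opening: 0.0173
```

Run:
```python
from h import *
o,s=shot("wrist","w4")
mv(o,[.468,-.235,.115],-180)
```

```text
pos [ 0.468  -0.2374  0.1149] rpy [-1.7998e+02  4.0000e-02 -1.7994e+02] clk 2.9 F [-1.34  0.24  5.32] M [-0.214  0.293 -0.003] op 0.0173
shift [-0.      0.0024 -0.0001] spin 0.06
```

View pics/w4.png

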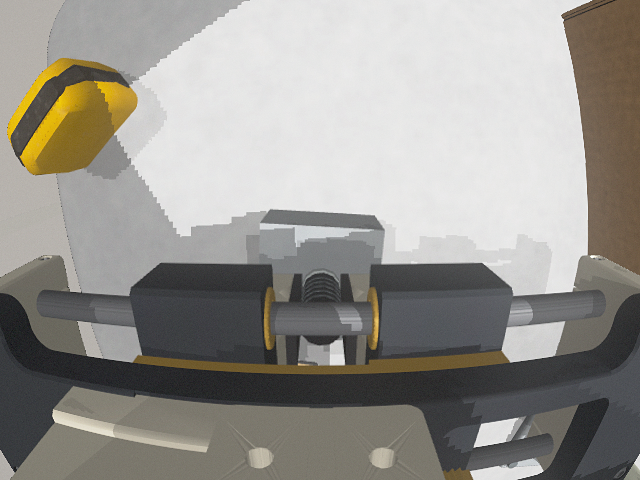

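>>> play_rows(series=[[0,0,0,-0.01,0],[0,0,0,-0.03,0],[0,0,0,-0.06,0],[0,0,0,-0.095,0],[0,0,0,-0.125,0],[0,-0.05,0.02,-0.125,0],[0,-0.1,0.05,-0.125,0],[0,-0.1,0.09,-0.125,0],[0,-0.1,0.1,-0.125,0],[0,-0.1,0.1,-0.125,0]])

```text
clock: 3.95
tool_pos: [0.5674, -0.1354, 0.2393]
orientation: [180.0, -0.1, -179.8]
force: [-0.7, -0.6, -1.0]
opening: 0.0174
```

Run:
```python
from h import *
from plant import get_obs
mv(get_obs(),[.568,-.02,.24],-180)
o,s=shot("top","t1"); p=cloud(s)
f=s["frame"][180:310,250:450,::-1]; cv2.imwrite("pics/t1c.png",cv2.resize(f,None,fx=4,fy=4,interpolation=cv2.INTER_CUBIC))
```

```text
pos [ 0.5674 -0.1354  0.2393] rpy [ 1.7997e+02 -7.0000e-02 -1.7981e+02] clk 3.95 F [-0.7  -0.58 -1.01] M [-0.063 -0.02   0.031] op 0.0174
shift [-0.001   0.1154 -0.0006] spin 0.19
```

View pics/t1c.png

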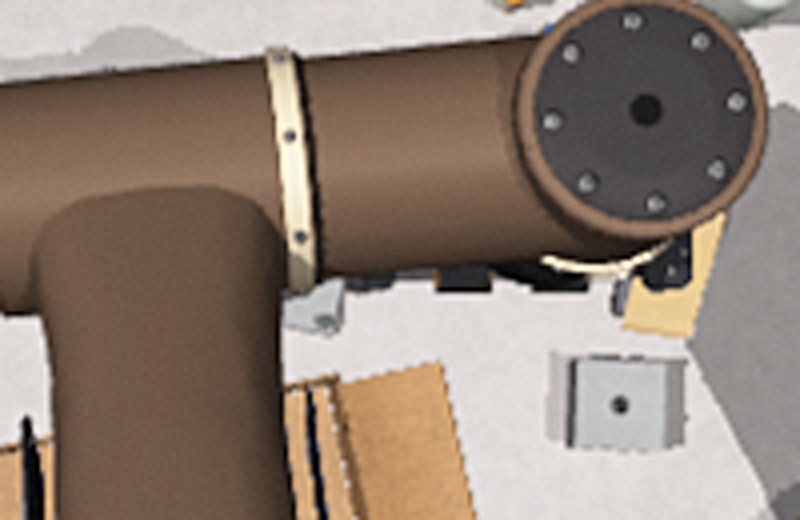

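Run:
```python
from h import *
o,s=pickle.load(open("t1.pkl","rb"))
print(unproj(s,((620.5)/4-.5+250,(405.5)/4-.5+180),.036))
o,s=shot("wrist","w5"); mv(o,[.568,-.02,.24],-180)
o,s=shot("scene","s5")
c=s["frame"][150:345,200:460,::-1]; cv2.imwrite("pics/s5c.png",cv2.resize(c,None,fx=3,fy=3,interpolation=cv2.INTER_CUBIC))
```

```text
[ 0.46828466 -0.23903189  0.036     ]
pos [ 0.5672 -0.1365  0.2394] rpy [ 1.7999e+02 -6.0000e-02 -1.7985e+02] clk 4.0 F [-0.88 -0.38 -0.75] M [ 0.019  0.061 -0.003] op 0.0169
shift [-0.0011  0.1165 -0.0005] spin 0.15
```

View pics/w5.png

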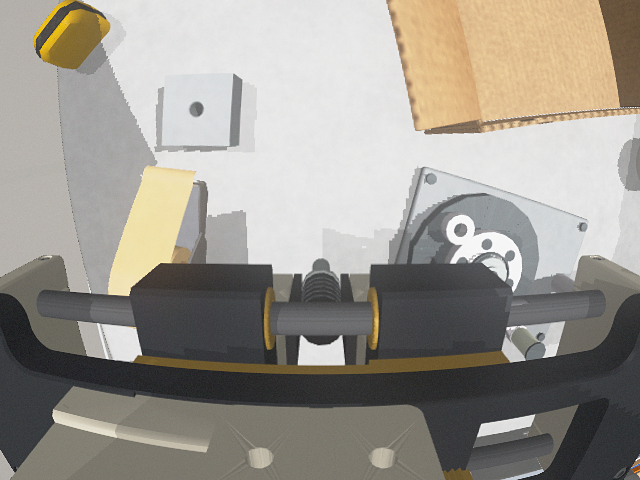

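View pics/s5c.png

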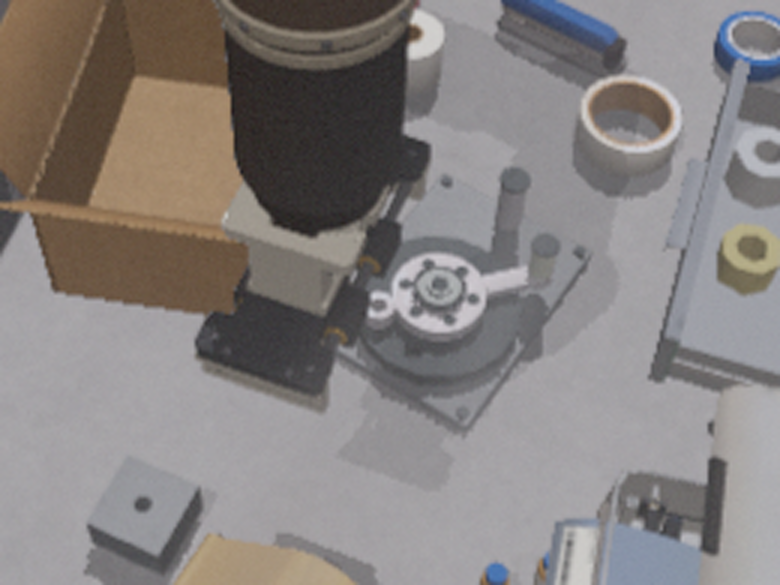

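Run:
```python
from h import *
o,s=pickle.load(open("w5.pkl","rb"))
f=s["frame"][:,:,::-1]
a=cv2.resize(f[180:300,270:430],None,fx=5,fy=5,interpolation=cv2.INTER_CUBIC); cv2.imwrite("pics/w5a.png",a)
b=cv2.resize(f[170:290,400:560],None,fx=5,fy=5,interpolation=cv2.INTER_CUBIC); cv2.imwrite("pics/w5b.png",b)
print("stand",wun(s,o,(196,109),.036),"eye",wun(s,o,(459,229.5),.044))
print(wproj(s,o,o["tool_pos"]-[0,0,.112]))
```

```text
stand [ 0.46974681 -0.23965864  0.036     ] eye [ 0.56869874 -0.02173266  0.044     ]
(np.float64(322.85248568022035), np.float64(260.0315851104373))
```

View pics/w5a.png

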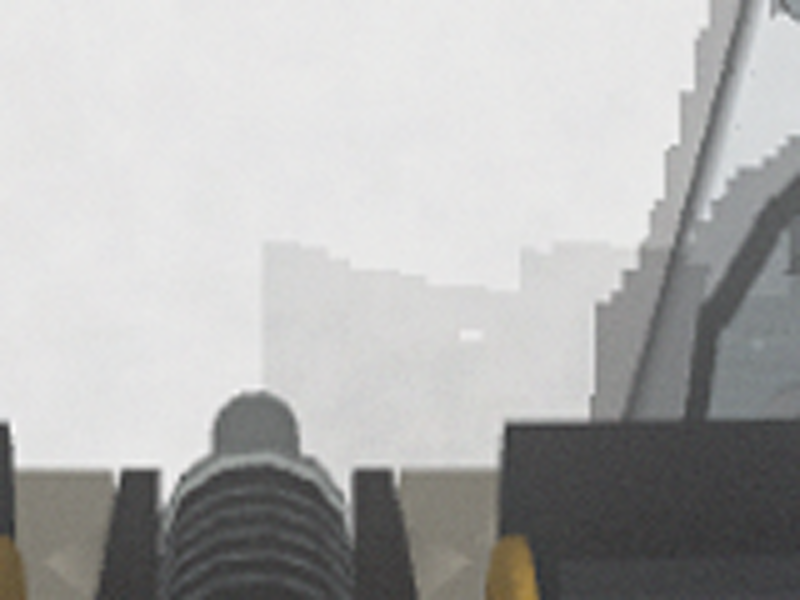

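View pics/w5b.png

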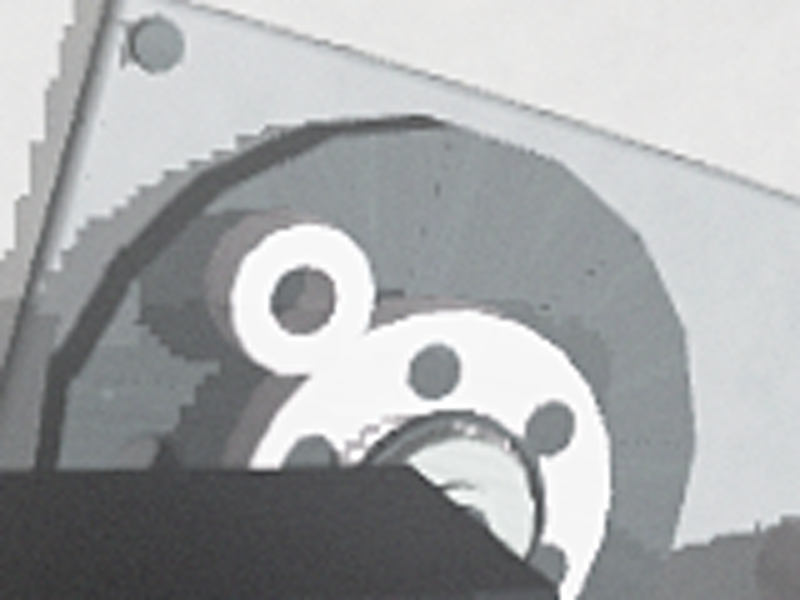

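>>> play_rows(series=[[0,0,0.04,0,0],[0,0,0.08,0,0.1],[0,0.0004,0.1,0,0.1],[0,0.0004,0.1172,0.02,0.1],[0,0.0004,0.1172,0.04,0.1],[0,0.0004,0.1172,0.055,0.1],[0,0.0004,0.1172,0.065,0.1],[0,0.0004,0.1172,0.065,0.1],[0,0.0004,0.1172,0.065,0.1],[0,0.0004,0.1172,0.065,0.1]])

```text
clock: 5.1
tool_pos: [0.5676, -0.0203, 0.1754]
orientation: [180.0, 0.1, 179.9]
force: [-0.2, -0.6, -0.6]
opening: 0.0172
```

Run:
```python
from h import *
o,s=shot("wrist","w6"); mv(o,[.567,-.0193,.15],-180)
f=s["frame"][:,:,::-1]
a=cv2.resize(f[180:300,240:400],None,fx=5,fy=5,interpolation=cv2.INTER_CUBIC); cv2.imwrite("pics/w6a.png",a)
o,s=shot("scene","s6")
c=s["frame"][200:300,270:410,::-1]; cv2.imwrite("pics/s6c.png",cv2.resize(c,None,fx=5,fy=5,interpolation=cv2.INTER_CUBIC))
```

```text
pos [ 0.5676 -0.0203  0.1754] rpy [1.7999e+02 9.0000e-02 1.7992e+02] clk 5.1 F [-0.19 -0.59 -0.56] M [-0.037  0.033 -0.01 ] op 0.0172
shift [0.0007 0.001  0.0254] spin -0.08
```

View pics/w6a.png

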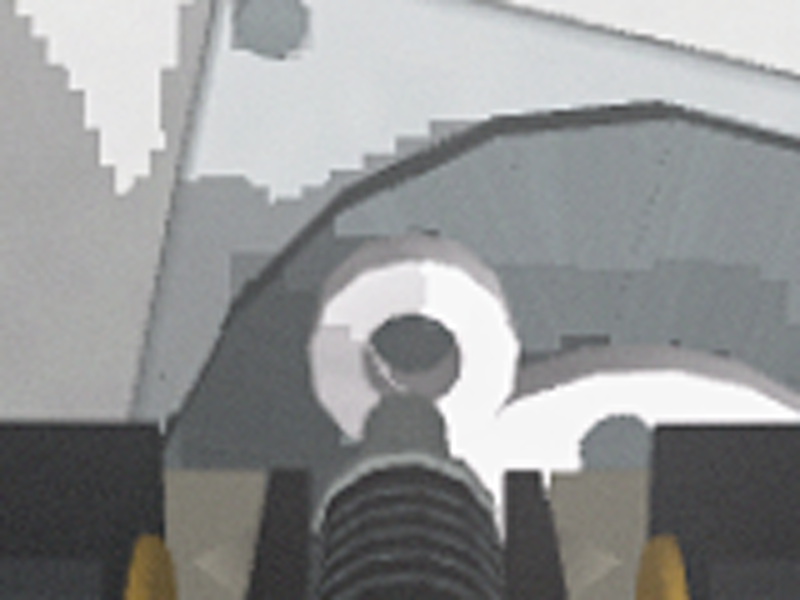

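View pics/s6c.png

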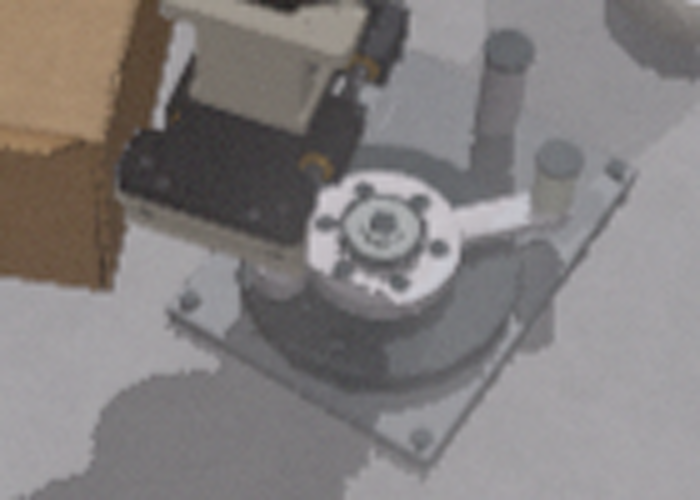

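Run:
```python
from h import *
o,s=pickle.load(open("w6.pkl","rb"))
print("eye",wun(s,o,(322.5,251.3),.044),"tip",[wun(s,o,(320.7,v),o["tool_pos"][2]-.112) for v in (258,259,260,261)])
from plant import get_obs; mv(get_obs(),[.567,-.0193,.15],-180)
```

```text
eye [ 0.56858709 -0.02039735  0.044     ] tip [array([ 0.56664997, -0.02153037,  0.0634226 ]), array([ 0.56726264, -0.02153156,  0.0634226 ]), array([ 0.5678764 , -0.02153275,  0.0634226 ]), array([ 0.56849128, -0.02153395,  0.0634226 ])]
pos [ 0.5675 -0.0201  0.1753] rpy [1.7998e+02 8.0000e-02 1.7994e+02] clk 5.2 F [-0.3   1.   -0.99] M [-0.041 -0.007 -0.064] op 0.0176
shift [0.0005 0.0008 0.0253] spin -0.06
```

>>> play_rows(series=[[0,-0.0004,0.0009,0.01,0],[0,-0.0004,0.0009,0.018,0],[0,-0.0004,0.0009,0.022,0],[0,-0.0004,0.0009,0.026,0],[0,-0.0004,0.0009,0.026,0]])

```text
clock: 5.7
tool_pos: [0.5672, -0.0191, 0.1476]
orientation: [-180.0, -0.1, 179.9]
force: [-0.2, 0.6, -1.0]
opening: 0.0172
```

Run:
```python
from h import *
o,s=shot("wrist","w7"); mv(o,[.568,-.0192,.14],-180)
f=s["frame"][:,:,::-1]
a=cv2.resize(f[180:300,240:400],None,fx=5,fy=5,interpolation=cv2.INTER_CUBIC); cv2.imwrite("pics/w7a.png",a)
```

```text
pos [ 0.5672 -0.0191  0.1476] rpy [-1.7998e+02 -8.0000e-02  1.7995e+02] clk 5.7 F [-0.17  0.63 -0.98] M [ 0.027 -0.056 -0.029] op 0.0172
shift [-0.0008 -0.0001  0.0076] spin -0.05
```

View pics/w7a.png

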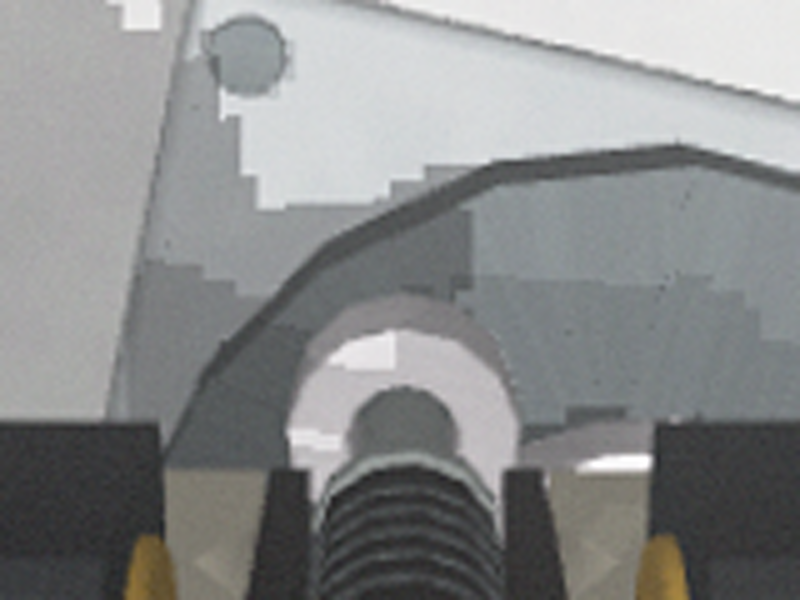

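>>> play_rows(series=[[0,0,0,0.002,0],[0,0,0,0.004,0],[0,0,0,0.006,0],[0,0,0,0.0075,0],[0,0,0,0.0075,0],[0,0,0,0.0075,0]])

```text
clock: 6.35
tool_pos: [0.5675, -0.0191, 0.141]
orientation: [-180.0, -0.0, 180.0]
force: [-0.4, -0.7, -0.1]
opening: 0.0171
```

Run:
```python
from h import *
from plant import get_obs
o=get_obs(); mv(o,[.568,-.0192,.138],-180)
```

```text
pos [ 0.5675 -0.0191  0.141 ] rpy [-180.     -0.    179.95] clk 6.35 F [-0.43 -0.66 -0.12] M [-0.101 -0.027 -0.012] op 0.0171
shift [-0.0005 -0.0001  0.003 ] spin -0.05
```

Run:
```python
import numpy as np
P0=np.array([.5675,-.0191]);a0=np.radians(-142.8);C=P0-.05*np.array([np.cos(a0),np.sin(a0)]);print(C)
for d in range(0,61,3):
    a=a0+np.radians(d);q=C+.05*np.array([np.cos(a),np.sin(a)])-P0;print(d,(-q[0]).round(4),q[1].round(4))
```

```text
[0.6073265  0.01112996]
0 -0.0 0.0
3 -0.0016 -0.002
6 -0.0034 -0.004
9 -0.0052 -0.0059
12 -0.0072 -0.0076
15 -0.0092 -0.0093
18 -0.0113 -0.0108
21 -0.0135 -0.0123
24 -0.0157 -0.0136
27 -0.0181 -0.0148
30 -0.0205 -0.0159
33 -0.0229 -0.0168
36 -0.0254 -0.0176
39 -0.0279 -0.0183
42 -0.0305 -0.0189
45 -0.033 -0.0193
48 -0.0356 -0.0196
51 -0.0383 -0.0197
54 -0.0409 -0.0198
57 -0.0435 -0.0196
60 -0.0461 -0.0194
```

>>> play_rows(series=[[0,-0.0016,-0.002,0,0],[0,-0.0034,-0.004,0,0],[0,-0.0052,-0.0059,0,0],[0,-0.0072,-0.0076,0,0],[0,-0.0092,-0.0093,0,0],[0,-0.0113,-0.0108,0,0],[0,-0.0135,-0.0123,0,0],[0,-0.0157,-0.0136,0,0],[0,-0.0157,-0.0136,0,0],[0,-0.0157,-0.0136,0,0]])

```text
clock: 7.35
tool_pos: [0.5831, -0.0329, 0.1408]
orientation: [-180.0, -0.0, 179.9]
force: [-2.5, 2.1, -1.8]
opening: 0.0174
```

Run:
```python
from h import *
from plant import get_obs
o=get_obs(); mv(o,[.568,-.0192,.138],-180)
C=np.array([.60733,.01113]);d=o["tool_pos"][:2]-C;a=np.arctan2(d[1],d[0]);print(np.hypot(*d),np.degrees(a)+142.8)
F=o["force"][:2];print("rad",F@d/np.hypot(*d),"tan",F@[-np.sin(a),np.cos(a)])
```

```text
pos [ 0.5831 -0.0329  0.1408] rpy [-1.7999e+02 -2.0000e-02  1.7994e+02] clk 7.35 F [-2.48  2.11 -1.76] M [ 0.868  1.056 -0.007] op 0.0174
shift [0.0151 0.0137 0.0028] spin -0.06
0.05023965790109363 23.946256594372528
rad -0.6536947689123147 tan -3.1875247436714718
```

>>> play_rows(series=[[0,-0.0024,-0.0012,0,0],[0,-0.0048,-0.0023,0,0],[0,-0.0072,-0.0032,0,0],[0,-0.0097,-0.004,0,0],[0,-0.0122,-0.0047,0,0],[0,-0.0148,-0.0053,0,0],[0,-0.0173,-0.0057,0,0],[0,-0.0199,-0.006,0,0],[0,-0.0199,-0.006,0,0],[0,-0.0199,-0.006,0,0]])

```text
clock: 8.35
tool_pos: [0.603, -0.0389, 0.1408]
orientation: [-180.0, -0.0, 179.9]
force: [-4.8, 0.7, -1.4]
opening: 0.0174
```

```bash
cat >> h.py <<'E'
def pol(o):
    C=np.array([.60733,.01113]);d=o["tool_pos"][:2]-C;a=np.arctan2(d[1],d[0]);F=o["force"][:2]
    print("r",np.hypot(*d).round(4),"ang",(np.degrees(a)+142.8).round(2),"Frad",(F@d/np.hypot(*d)).round(2),"Ftan",(F@[-np.sin(a),np.cos(a)]).round(2),"Fz",o["force"][2].round(2),"tipz",(o["tool_pos"][2]-.112).round(4))
E
python3 - <<'E'
from h import *
o,s=shot("wrist","w8"); mv(o,[.568,-.0192,.138],-180); pol(o)
f=s["frame"][:,:,::-1]
a=cv2.resize(f[180:300,240:400],None,fx=5,fy=5,interpolation=cv2.INTER_CUBIC); cv2.imwrite("pics/w8a.png",a)
o,s=shot("scene","s8")
c=s["frame"][200:300,270:410,::-1]; cv2.imwrite("pics/s8c.png",cv2.resize(c,None,fx=5,fy=5,interpolation=cv2.INTER_CUBIC))
E
```

```text
pos [ 0.603  -0.0389  0.1408] rpy [-1.7999e+02 -2.0000e-02  1.7994e+02] clk 8.35 F [-4.78  0.66 -1.36] M [0.181 1.746 0.024] op 0.0174
shift [0.035  0.0197 0.0028] spin -0.06
r 0.0502 ang 47.87 Frad -0.25 Ftan -4.82 Fz -1.36 tipz 0.0288
```

View pics/w8a.png

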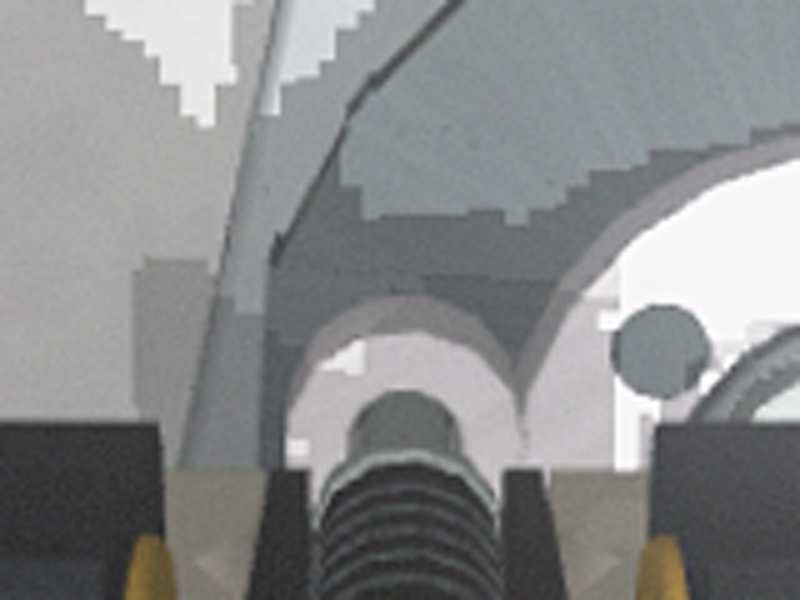

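View pics/s8c.png

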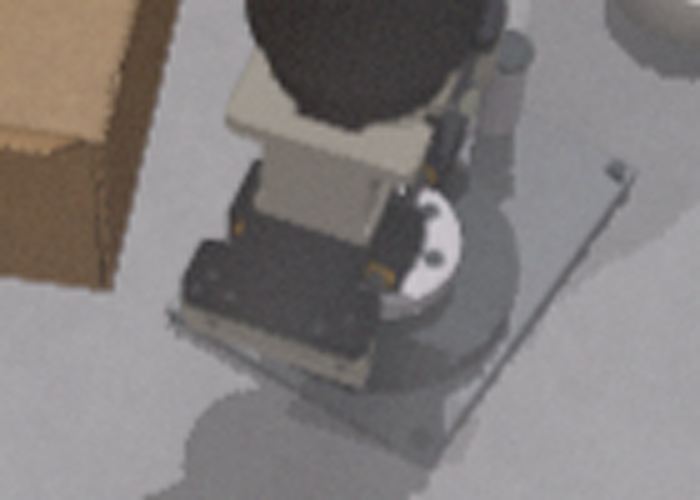

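>>> play_rows(series=[[0,-0.0013,-0.0001,0,0],[0,-0.0026,-0.0001,0,0],[0,-0.0026,-0.0001,0.0015,0],[0,-0.0026,-0.0001,0.003,0],[0,-0.0026,-0.0001,0.004,0],[0,-0.0026,-0.0001,0.004,0]])

```text
clock: 9.05
tool_pos: [0.6057, -0.039, 0.1369]
orientation: [-180.0, 0.0, 179.9]
force: [-3.8, -0.4, 1.5]
opening: 0.0173
```

Run:
```python
from h import *
from plant import get_obs
o=get_obs(); mv(o,[.568,-.0192,.138],-180);pol(o)
```

```text
pos [ 0.6057 -0.039   0.1369] rpy [-179.99    0.    179.95] clk 9.05 F [-3.85 -0.38  1.45] M [-0.519  1.758 -0.057] op 0.0173
shift [ 0.0377  0.0197 -0.0011] spin -0.05
r 0.0501 ang 50.91 Frad 0.51 Ftan -3.84 Fz 1.45 tipz 0.0249
```

>>> play_rows(series=[[0,0,0,0.001,0],[0,0,0,0.002,0],[0,0,0,0.003,0],[0,0,0,0.003,0]])

```text
clock: 9.45
tool_pos: [0.6056, -0.0389, 0.1338]
orientation: [-180.0, -0.0, 179.9]
force: [-5.2, -1.9, 1.6]
opening: 0.0174
```

Run:
```python
from h import *
from plant import get_obs
o=get_obs(); mv(o,[.568,-.0192,.138],-180);pol(o)
```

```text
pos [ 0.6056 -0.0389  0.1338] rpy [-1.7999e+02 -2.0000e-02  1.7994e+02] clk 9.45 F [-5.17 -1.94  1.58] M [-0.702  1.755 -0.038] op 0.0174
shift [ 0.0376  0.0197 -0.0042] spin -0.06
r 0.0501 ang 50.8 Frad 2.12 Ftan -5.1 Fz 1.58 tipz 0.0218
```

>>> play_rows(series=[[0,0,-0.0003,0.001,0],[0,0,-0.0003,0.002,0],[0,0,-0.0003,0.003,0],[0,0,-0.0003,0.004,0],[0,0,-0.0003,0.004,0]])

```text
clock: 9.95
tool_pos: [0.6056, -0.0391, 0.1297]
orientation: [180.0, -0.0, 179.9]
force: [-4.2, -0.3, -0.2]
opening: 0.0173
```

Run:
```python
from h import *
from plant import get_obs
o=get_obs(); mv(o,[.568,-.0192,.138],-180);pol(o)
```

```text
pos [ 0.6056 -0.0391  0.1297] rpy [ 1.8000e+02 -1.0000e-02  1.7994e+02] clk 9.95 F [-4.24 -0.26 -0.25] M [-0.218  1.793 -0.03 ] op 0.0173
shift [ 0.0376  0.0198 -0.0083] spin -0.06
r 0.0502 ang 50.85 Frad 0.41 Ftan -4.22 Fz -0.25 tipz 0.0177
```

Dropping freely into the hole. Continue to the collar.

>>> play_rows(series=[[0,0,0,0.001,0],[0,0,0,0.002,0],[0,0,0,0.003,0],[0,0,0,0.004,0],[0,0,0,0.005,0],[0,0,0,0.0055,0],[0,0,0,0.0055,0]])

```text
clock: 10.65
tool_pos: [0.6056, -0.0391, 0.1243]
orientation: [180.0, -0.0, 179.9]
force: [-5.1, -0.7, -0.2]
opening: 0.0172
```

Run:
```python
from h import *
from plant import get_obs
o=get_obs(); mv(o,[.568,-.0192,.138],-180);pol(o)
```

```text
pos [ 0.6056 -0.0391  0.1243] rpy [ 1.8000e+02 -1.0000e-02  1.7995e+02] clk 10.65 F [-5.13 -0.7  -0.16] M [-0.104  1.914 -0.023] op 0.0172
shift [ 0.0376  0.0199 -0.0137] spin -0.05
r 0.0502 ang 50.8 Frad 0.87 Ftan -5.1 Fz -0.16 tipz 0.0123
```

>>> play_rows(series=[[0,0,0,0.0005,0],[0,0,0,0.001,0],[0,0,0,0.0015,0],[0,0,0,0.0015,0]])

```text
clock: 11.05
tool_pos: [0.6056, -0.0391, 0.123]
orientation: [-180.0, -0.0, 179.9]
force: [-5.2, -0.1, 1.7]
opening: 0.0172
```

Run:
```python
from h import *
from plant import get_obs
o=get_obs(); mv(o,[.568,-.0192,.138],-180);pol(o)
```

```text
pos [ 0.6056 -0.0391  0.123 ] rpy [-1.8000e+02 -1.0000e-02  1.7995e+02] clk 11.05 F [-5.23 -0.06  1.69] M [-0.16   2.125  0.021] op 0.0172
shift [ 0.0376  0.0199 -0.015 ] spin -0.05
r 0.0503 ang 50.84 Frad 0.24 Ftan -5.23 Fz 1.69 tipz 0.011
```

>>> play_rows(series=[[0,0,0,0.0004,0],[0,0,0,0.0007,0],[0,0.0003,0,0.0007,0],[0,0.0006,0,0.0007,0],[0,0.0009,0,0.0007,0],[0,0.0009,0,0.0007,0]])

```text
clock: 11.65
tool_pos: [0.6053, -0.0391, 0.1229]
orientation: [-180.0, 0.1, 180.0]
force: [-4.9, -1.0, 5.2]
opening: 0.0172
```

Run:
```python
from h import *
from plant import get_obs
o=get_obs(); mv(o,[.568,-.0192,.138],-180);pol(o)
```

```text
pos [ 0.6053 -0.0391  0.1229] rpy [-1.8000e+02  8.0000e-02  1.7997e+02] clk 11.65 F [-4.94 -1.    5.18] M [-0.311  1.944 -0.037] op 0.0172
shift [ 0.0373  0.0199 -0.0151] spin -0.03
r 0.0503 ang 50.52 Frad 1.2 Ftan -4.89 Fz 5.18 tipz 0.0109
```

>>> play_rows(series=[[0,0.0003,0,0,0],[0,0.0006,0,0,0],[0,0.0009,0,0,0],[0,0.0009,0,0,0],[0,0.0009,0,0,0]])

```text
clock: 12.15
tool_pos: [0.6046, -0.0391, 0.1229]
orientation: [180.0, 0.1, 180.0]
force: [-4.2, -1.6, 5.9]
opening: 0.0173
```

Run:
```python
from h import *
from plant import get_obs
o=get_obs(); mv(o,[.568,-.0192,.138],-180);pol(o)
```

```text
pos [ 0.6046 -0.0391  0.1229] rpy [1.8000e+02 1.0000e-01 1.7997e+02] clk 12.15 F [-4.15 -1.64  5.92] M [-0.42   1.61  -0.037] op 0.0173
shift [ 0.0366  0.0199 -0.0151] spin -0.03
r 0.0503 ang 49.7 Frad 1.86 Ftan -4.06 Fz 5.92 tipz 0.0109
```

>>> play_rows(series=[[0,0.0003,-0.0001,0,0],[0,0.0006,-0.0002,0,0],[0,0.0009,-0.0002,0,0],[0,0.0009,-0.0002,0,0],[0,0.0009,-0.0002,0,0]])

```text
clock: 12.65
tool_pos: [0.6038, -0.0392, 0.1229]
orientation: [180.0, 0.1, 180.0]
force: [-3.4, -0.5, 5.4]
opening: 0.0171
```

Run:
```python
from h import *
from plant import get_obs
o=get_obs(); mv(o,[.568,-.0192,.138],-180);pol(o)
```

```text
pos [ 0.6038 -0.0392  0.1229] rpy [1.7999e+02 1.1000e-01 1.7997e+02] clk 12.65 F [-3.4  -0.53  5.37] M [-0.135  1.58  -0.003] op 0.0171
shift [ 0.0358  0.02   -0.0151] spin -0.03
r 0.0504 ang 48.78 Frad 0.77 Ftan -3.35 Fz 5.37 tipz 0.0109
```

>>> play_rows(series=[[0,0.0003,0,0,0],[0,0.0006,0,0,0],[0,0.0009,0,0,0],[0,0.0009,0,0,0],[0,0.0009,0,0,0]])

```text
clock: 13.15
tool_pos: [0.6029, -0.0392, 0.1229]
orientation: [180.0, 0.1, 180.0]
force: [-3.2, -0.1, 5.1]
opening: 0.0173
```

Run:
```python
from h import *
from plant import get_obs
o=get_obs(); mv(o,[.568,-.0192,.138],-180);pol(o)
```

```text
pos [ 0.6029 -0.0392  0.1229] rpy [1.7999e+02 1.1000e-01 1.7997e+02] clk 13.15 F [-3.17 -0.07  5.1 ] M [-0.157  1.504 -0.027] op 0.0173
shift [ 0.0349  0.02   -0.0152] spin -0.03
r 0.0505 ang 47.77 Frad 0.34 Ftan -3.15 Fz 5.1 tipz 0.0109
```

>>> play_rows(series=[[0,0.0003,0,0,0],[0,0.0006,0,0,0],[0,0.0009,0,0,0],[0,0.0009,0,0,0],[0,0.0009,0,0,0]])

```text
clock: 13.65
tool_pos: [0.602, -0.0392, 0.1229]
orientation: [180.0, 0.1, 180.0]
force: [-3.2, 0.7, 3.9]
opening: 0.0175
```

Run:
```python
from h import *
o,s=shot("wrist","w9"); mv(o,[.568,-.0192,.138],-180);pol(o)
cv2.imwrite("pics/w9a.png",cv2.resize(s["frame"][180:300,240:400,::-1],None,fx=5,fy=5,interpolation=cv2.INTER_CUBIC))
```

```text
pos [ 0.602  -0.0392  0.1229] rpy [1.7999e+02 1.1000e-01 1.7997e+02] clk 13.65 F [-3.2   0.69  3.87] M [-0.196  1.524 -0.058] op 0.0175
shift [ 0.034   0.02   -0.0151] spin -0.03
r 0.0506 ang 46.78 Frad -0.35 Ftan -3.25 Fz 3.87 tipz 0.0109
```

View pics/w9a.png

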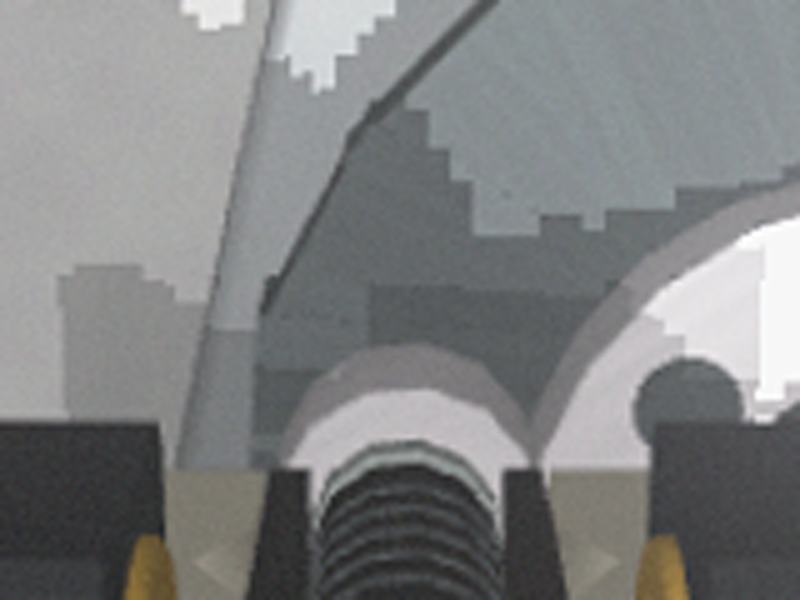

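>>> play_rows(series=[[0,0.0003,0,0,0],[0,0.0006,0,0,0],[0,0.0006,0,0,0],[0,0.0006,0,0,0]])

```text
clock: 14.1
tool_pos: [0.6017, -0.0392, 0.1229]
orientation: [180.0, 0.1, 180.0]
force: [-1.8, -1.4, 5.1]
opening: 0.0179
```

Run:
```python
from h import *
from plant import get_obs
o=get_obs(); mv(o,[.568,-.0192,.138],-180);pol(o)
```

```text
pos [ 0.6017 -0.0392  0.1229] rpy [1.7999e+02 1.4000e-01 1.7997e+02] clk 14.1 F [-1.82 -1.35  5.09] M [-0.238  0.638 -0.03 ] op 0.0179
shift [ 0.0336  0.0199 -0.0152] spin -0.03
r 0.0506 ang 46.38 Frad 1.55 Ftan -1.66 Fz 5.09 tipz 0.0109
```

>>> play_rows(series=[[0,0.0002,0,0,0],[0,0.0004,0,0,0],[0,0.0004,0,0,0],[0,0.0004,0,0,0]])

```text
clock: 14.5
tool_pos: [0.6014, -0.0392, 0.1229]
orientation: [180.0, 0.2, 180.0]
force: [-0.4, -1.2, 5.0]
opening: 0.0174
```

Run:
```python
from h import *
from plant import get_obs
o=get_obs(); mv(o,[.568,-.0192,.138],-180);pol(o)
```

```text
pos [ 0.6014 -0.0392  0.1229] rpy [1.7999e+02 1.6000e-01 1.7997e+02] clk 14.5 F [-0.38 -1.24  4.98] M [-0.377 -0.075  0.016] op 0.0174
shift [ 0.0334  0.02   -0.0152] spin -0.03
r 0.0506 ang 46.11 Frad 1.28 Ftan -0.23 Fz 4.98 tipz 0.0109
```

>>> play_rows(series=[[0,0,-0.0001,-0.0003,0],[0,0,-0.0001,-0.0003,0],[28,0,-0.0001,-0.0003,0],[28,0,-0.0001,-0.0003,0],[28,0,-0.0001,-0.0003,0],[28,0,-0.0001,-0.0003,0]])

```text
clock: 15.1
tool_pos: [0.5998, -0.0394, 0.1222]
orientation: [-180.0, -0.0, 179.9]
force: [0.1, -0.4, -0.5]
opening: 0.0246
```

Run:
```python
from h import *
o,s=shot("wrist","w10"); mv(o,[.568,-.0192,.138],-180);pol(o)
cv2.imwrite("pics/w10a.png",cv2.resize(s["frame"][180:300,240:400,::-1],None,fx=5,fy=5,interpolation=cv2.INTER_CUBIC))
```

```text
pos [ 0.5998 -0.0394  0.1222] rpy [-1.8000e+02 -5.0000e-02  1.7995e+02] clk 15.1 F [ 0.15 -0.4  -0.52] M [ 0.037 -0.024  0.027] op 0.0246
shift [ 0.0319  0.0202 -0.0158] spin -0.05
r 0.0511 ang 44.37 Frad 0.38 Ftan 0.2 Fz -0.52 tipz 0.0102
```

View pics/w10a.png

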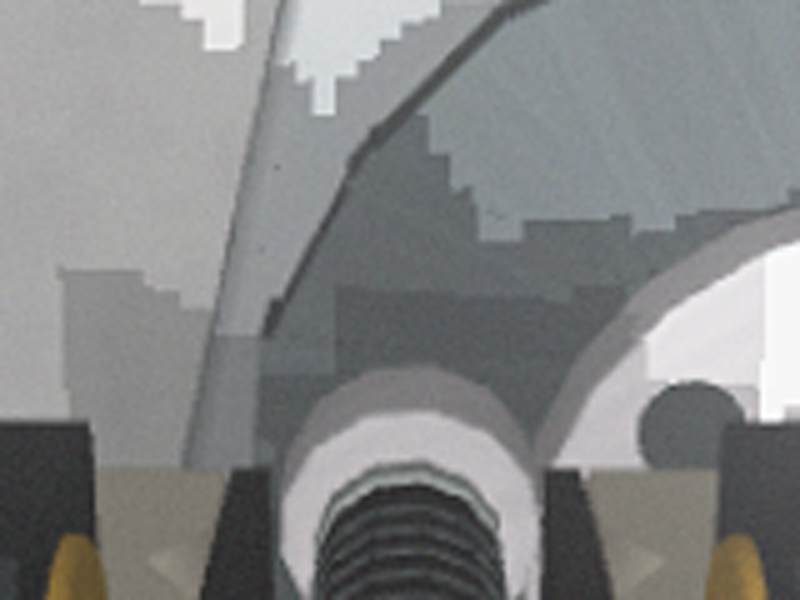

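Fingers are clear of the pin on both sides, and the wheel did not move. Lifting straight up.

>>> play_rows(series=[[28,0,0,-0.01,0],[28,0,0,-0.03,0],[28,0,0,-0.06,0],[28,0,0,-0.1,0],[28,0,0,-0.12,0],[28,0,0,-0.15,0],[28,0,0,-0.15,0]])

```text
clock: 15.85
tool_pos: [0.602, -0.0394, 0.2781]
orientation: [180.0, 0.5, 180.0]
force: [0.9, 0.1, -0.2]
opening: 0.0249
```

Run:
```python
from h import *
o,s=shot("wrist","w11"); mv(o,[.50,-.30,.29],-180)
cv2.imwrite("pics/w11a.png",cv2.resize(s["frame"][160:290,220:420,::-1],None,fx=4,fy=4,interpolation=cv2.INTER_CUBIC))
```

```text
pos [ 0.602  -0.0394  0.2781] rpy [179.97   0.45 179.99] clk 15.85 F [ 0.88  0.12 -0.17] M [ 0.03  -0.071 -0.02 ] op 0.0249
shift [ 0.1018 -0.2606 -0.0128] spin -0.01
```

View pics/w11a.png

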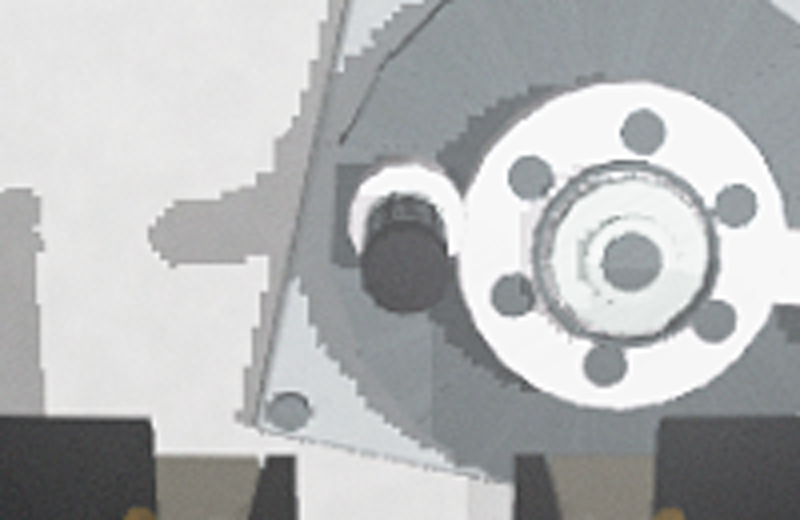

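Pin standing in the eyelet, wheel held back. I'll move the arm away sideways for a top/scene check.

>>> play_rows(series=[[28,0,-0.05,-0.02,0],[28,0,-0.1,-0.02,0],[28,0.02,-0.15,-0.02,0],[28,0.05,-0.2,-0.02,0],[28,0.08,-0.25,-0.02,0],[28,0.1,-0.28,-0.02,0],[28,0.1,-0.3,-0.02,0],[28,0.1,-0.3,-0.02,0],[28,0.1,-0.3,-0.02,0]])

```text
clock: 16.8
tool_pos: [0.4992, -0.3398, 0.2919]
orientation: [180.0, -0.1, 179.8]
force: [0.3, 0.3, -0.6]
opening: 0.0246
```

Run:
```python
from h import *
o,s=shot("top","t12"); p=cloud(s)
cv2.imwrite("pics/t12c.png",cv2.resize(s["frame"][180:310,250:450,::-1],None,fx=4,fy=4,interpolation=cv2.INTER_CUBIC))
q=p[190:260,260:350]; m=(q[...,0]>.57)&(q[...,0]<.63)&(q[...,1]<-.02)&(q[...,1]>-.06); print("max z near pin",np.nanmax(q[m][:,2]),np.sort(q[m][:,2])[-8:])
o,s=shot("scene","s12"); p=cloud(s)
q=p[190:300,270:400]; m=(q[...,0]>.57)&(q[...,0]<.63)&(q[...,1]<-.02)&(q[...,1]>-.06);print(np.sort(q[m][:,2])[-8:])
cv2.imwrite("pics/s12c.png",cv2.resize(s["frame"][195:345,220:420,::-1],None,fx=4,fy=4,interpolation=cv2.INTER_CUBIC))
```

```text
max z near pin 0.09173628926845767 [0.08894268 0.08895996 0.08976866 0.09005586 0.09048749 0.09086184
 0.09136566 0.09173629]
[0.09058871 0.09087807 0.09093572 0.09108627 0.09121255 0.09128302
 0.09168659 0.09218781]
```

View pics/t12c.png

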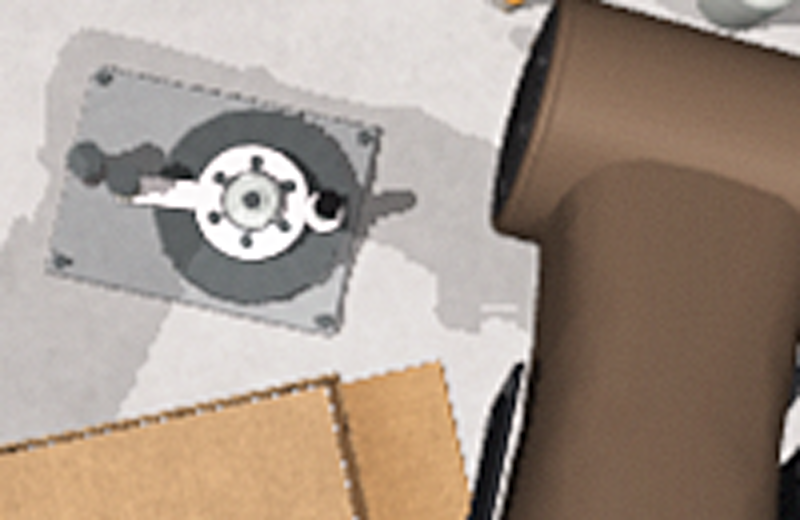

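View pics/s12c.png

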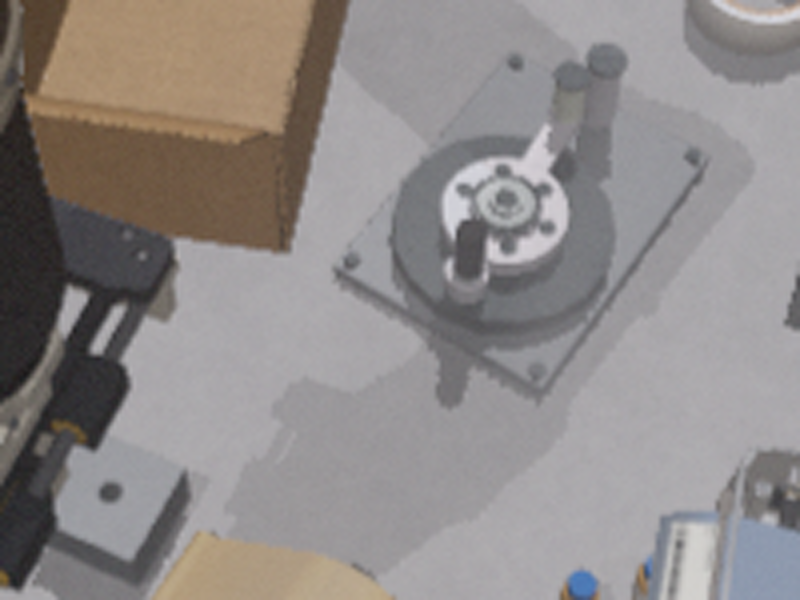

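View pics/s12.png

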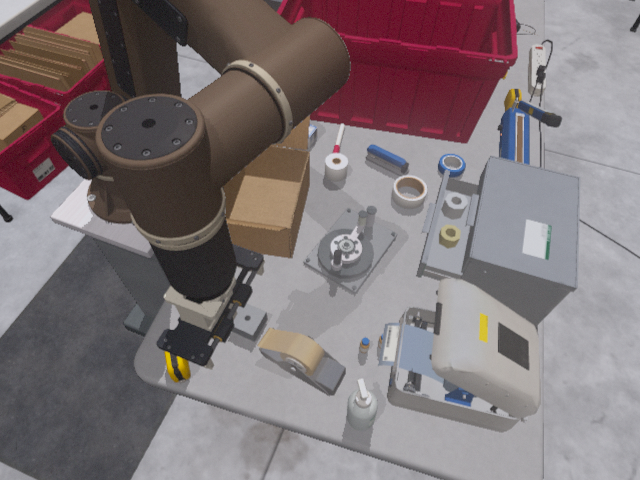

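Run:
```python
from h import *
def chk(s,x,y):
    p=cloud(s); m=(abs(p[...,0]-x)<.009)&(abs(p[...,1]-y)<.009)&(p[...,2]>.07)
    z=np.sort(p[m][:,2]); print(len(z),z[-15:].round(4),np.median(z).round(4))
for n in("top","scene"): chk(pickle.load(open(n+"0.pkl","rb")),.468,-.236)
for n in("t12","s12"): chk(pickle.load(open(n+".pkl","rb"))[1],.602,-.039)
```

```text
41 [0.079  0.0794 0.0796 0.0799 0.08   0.0803 0.0805 0.0808 0.0812 0.0813
 0.0816 0.0824 0.0826 0.0834 0.0843] 0.0786
50 [0.0803 0.0806 0.0807 0.0808 0.0809 0.0811 0.0814 0.0814 0.0818 0.0818
 0.0818 0.082  0.0822 0.0824 0.0836] 0.0796
34 [0.087  0.0871 0.0876 0.0876 0.0879 0.088  0.0883 0.0884 0.0885 0.0889
 0.089  0.0901 0.0905 0.0909 0.0914] 0.0867
70 [0.0895 0.0896 0.09   0.09   0.0904 0.0904 0.0905 0.0906 0.0909 0.0909
 0.0911 0.0912 0.0913 0.0917 0.0922] 0.0865
```

```bash
python3 -c "
from plant import close_job,get_obs
print(get_obs()['clock']);print(close_job())"
```

```text
16.9
the job is handed in; nothing more can be done
None
```

The locking pin is home in the dark ring's hole and holds the wheel back. I handed the job in at 16.9 s of the 67 s allowed.

**What I did:** I took the pin from its stand, put it down through the eyelet and turned the wheel about 51° counter-clockwise. The pin dropped into the locking hole and I pushed it down until the collar lay on the eyelet. Before letting go I eased the wheel back until the ring carried the spring load. Then I opened the fingers just clear of the pin and moved the arm away.

**What the last checks showed:**
- **Pin seated:** its top measures about 8 mm higher than it did in the stand, which matches 88 mm against 80 mm. That is the height expected when it is fully home.
- **Wheel held:** the images taken after the arm left show the wheel still turned, at roughly 0.8 rad, with the pin standing in the eyelet.
- **Forces:** the readings at the end of each move never passed about 6 N.
- **Bystanders:** I saw nothing disturbed in the images. The arm hid part of the stand, tape dispenser and tape measure side in the last one.

**Where measurements disagreed:** the cameras differed by 2 to 4 mm on where the pin and eyelet were. I corrected for this using the grasp and the wrist view. When easing back, the pin moved about 4 mm before the load came off, against the 3 mm of play expected from the hole. I put the difference down to the pin leaning slightly or turning a little in the jaws, but did not check it.

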